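# Find the free-running core insert and fit it in the mould base

## Robot

A 6-joint arm with a two-finger parallel gripper is mounted at the origin on the work surface. World frame = base frame: x ahead of the robot, y to its left, z up, the work surface at z = 0. Lengths are in mm, angles in rad, forces in N, time in s.
With the tool pointing down it reaches from about 325 to 750 mm from the base axis. Payload 7.6 kg.
Tool frame: the origin (TCP) lies midway between the tips of the shut fingers; the grasp point (between the pads) lies 19 mm behind it; z points along the fingers, y is the direction in which the jaws open and shut (so a half turn about z gives the same grasp; the last joint's range is limited). The gripper opens to 85 mm and grips with 20 to 120 N. Pads are 22 mm wide; open, the fingers measure 114 mm over their backs; the gripper's body (76 mm by 85 mm) begins 54 mm behind the grasp point. The pads swing forward as they close: fully open they stand 13 mm farther back than shut.
Start: joints at [1.169, 0.052, 1.401, -0, 1.689, -0.07], TCP at [171.001, 496.392, 231.323] pointing down, gripper open.
Joint ranges: [-2.9, 2.9], [-0.91, 2.17], [0.12, 2.37], [-1.06, 4.2], [0.26, 2.73], [-2.93, 2.93]. Speed limits (rad/s): [2.57, 2.57, 3.01, 3.14, 3.14, 3.14].

## Interface

Orientations are given as a unit quaternion [x, y, z, w].
In Python, from station import bot gives the robot as it stands. The module is installed in compiled form; this text tells all that it offers.
- The arm moves only by the tool play_rows, never from a script. Its argument "series" is a list of rows, each a list of 3 entries, a list of its own where there are three numbers: the shift along the tool's x, y, z in mm, then the turn, a rotation vector about the tool's x, y, z in rad, then the finger opening in mm, from 0 to 85.4. A call has 1 to 8 rows; each row shifts and turns the commanded pose from where the row before left it, along the tool's axes as they then stand; what a row does not reach is not made up. A row lasts 1/10 s, in which the tool goes at most 50 mm and 8.59 degrees, less where a joint would pass 70% of its speed; a pose out of reach is approached as far as the arm can. A call with a gripper value outside its range is refused whole. The fingers move at their own pace and stop on an object; "newtons" is the grip in N (left out, the last holds). Time passes only in rows, so rows that do not move let the fingers close. It gives the time, the measured TCP pose, the force and the opening at its end, in the units of the state.
- bot.get_state(): the state, without advancing time (a new reading comes with each control period).
- bot.grab_frame(name): name is "scene" or "top" or "wrist"; returns the picture (400x640x3 uint8, red, green, blue); there is no depth.
- bot.camera_info(name): a dict with "fov_y" (degrees; the focal length in pixels is half the picture's height over the tangent of half this angle, whatever the lens; pixels are square), "cx", "cy" (the principal point, pixels), "xyz" and "orientation" of the camera in the world. Camera axes: x right, y up, looking along -z (the intrinsics and any distortion apply to the point x, -y, -z); pixel columns grow to the right and rows downward; lengths in mm; the calibration is good to about 2 mm. A picture is of the moment at which its call begins: read the wrist's pose just before it. camera_info takes no time and is no camera call; for the wrist camera it gives the pose at the moment of the call.
- bot.finish_job(): hands the job in, once; it reports no verdict.
Trained networks look in the newest picture that a camera, given by its name, has taken for a name from the list of things; names that differ only in an ending like _2 or _b are one class to them, and where a whole thing is asked for, a point or a joint stands for the part that bears it (a point fixed in the world has none). Each returns a list of dicts, best first, with "conf" (0 to 1); they miss things now and then, are a little off and sometimes report something else, mostly with a low value. They report only what shows in the picture. A call takes as long as a camera call. They do not tell look-alikes from the thing itself.
- bot.look_for(camera, label): "position" ([x, y, z] in mm, in world coordinates, good to about 4 mm: the middle of the surface that is visible of it).
- bot.place_of(camera, label): "position" ([x, y, z] in mm, in world coordinates, good to about 4 mm: a listed point, or the origin of a listed thing).
The state is a dict: "clock": time; "qpos": joint angles; "qd": joint speeds; "joint_torque": joint torques, N m; "eef_pos": TCP position; "ee_rot": TCP orientation; "ft_force": force on the tool from outside, world axes, zero at the start; "ft_torque": the same for the moment, N m; "grip_width": finger opening in mm.
Only numpy, scipy, OpenCV 4.12 (cv2) and the standard library are available. Lean on these libraries where they do the work, as an engineer would, in place of code of your own. Each camera call takes 0.05 s, during which the arm holds its last target.

## Task

Two rotating-core inserts stand in the blue tray and one has a rubbing bearing: flick the drive bar of each with a fingertip to find the one that keeps coasting, and leave the rubbing one in its nest. Fit the free one in the mould base's channel, set down gently on the channel floor and slid up against the low stop; tray and channel leave different faces open, so set it down on the bench and take it again the other way. Carry it by its block, never by the drive bar, and leave the hammer, bush and drilled plate alone.

Things in the scene. Friction and masses are not known exactly. Their poses are not given: they have to be found in the camera images.
- insert_1: Rotating-core insert 1: plain light steel block 64 (x) x 48 (y) x 40 mm high, 0.5 to 0.8 kg; both look alike. Origin: centre of its underside, x along its length. On top, on a vertical spindle through its centre, sit a brass collar (30 mm across, 6 mm high) and a drive bar. It starts in either of the two tray nests.
- insert_2: Rotating-core insert 2: plain light steel block 64 (x) x 48 (y) x 40 mm high, 0.5 to 0.8 kg; both look alike. Origin: centre of its underside, x along its length. On top, on a vertical spindle through its centre, sit a brass collar (30 mm across, 6 mm high) and a drive bar. It starts in either of the two tray nests.
- dog_1: Drive bar of insert 1: dark steel bar 40 long (x) x 10 wide (y) x 20 mm high, turning about its own middle on the spindle. Origin: centre of its underside, on the spindle axis, 46 mm above the insert's underside.
- dog_2: Drive bar of insert 2: dark steel bar 40 long (x) x 10 wide (y) x 20 mm high, turning about its own middle on the spindle. Origin: centre of its underside, on the spindle axis, 46 mm above the insert's underside.
- spindle_1 (a joint): Turn of insert 1's drive bar relative to its block, rad, counter-clockwise from above, no end stops; 0 with the bar along the block. After a flick (fingertip passing at 0.1 to 0.2 m/s) a good bearing coasts for seconds; one that rubs needs about 1 N at the bar's end to turn and stops dead when let go. Which insert rubs is not told.
- spindle_2 (a joint): Turn of insert 2's drive bar relative to its block, rad, counter-clockwise from above, no end stops; 0 with the bar along the block. After a flick (fingertip passing at 0.1 to 0.2 m/s) a good bearing coasts for seconds; one that rubs needs about 1 N at the bar's end to turn and stops dead when let go. Which insert rubs is not told.
- tray: Fixed blue tray 108 (x) x 180 (y) mm, floor 6 mm above the bench. Origin: centre of its underside. Nests centred at y = +50 and -50 mm, inserts lying along x. End blocks 16 mm thick, 44 wide, as high as the insert, stand 3 mm beyond its ends, so only its long sides can be gripped. Lips 4 mm high run 3 mm off the long sides.
- mould: Fixed steel mould base 200 (x) x 141 (y) x 60 mm high. Origin: centre of its underside. A channel 53 mm wide, 40 mm deep (floor 20 mm above the bench) runs along its x; an insert lengthwise in it ends flush and can be held only by its ends. Open at -x; at +x a stop 6 mm high on the floor fills x = 50 to 100 mm, so an insert against it has its centre at x = 18 mm.
- hammer: Bystander: loose hammer, 240 mm long, lying on the far side of the bench. Origin near its middle.
- bush: Bystander: loose brass guide bush, 44 mm across, 45 mm high, standing. Origin: centre of its underside.
- plate: Bystander: loose drilled steel plate 90 x 70 x 18 mm. Origin: centre of its underside.
- bar_end_2 (a point): Middle of the +x end face of insert 2's drive bar, 20 mm from the spindle axis, 10 mm above the bar's underside.
- bar_end_1 (a point): Middle of the +x end face of insert 1's drive bar, 20 mm from the spindle axis, 10 mm above the bar's underside.
Not all that is in view belongs to the job. Leave any green look-alike of the insert_1 alone.

How it is judged:
By the outcome, as a careful person would: the job done as asked, in the order asked, and still so for the second after the job is handed in, with the robot touching nothing.
It also fails if it takes over 72 s, if anything falls off the work surface, if the arm or the gripper's body presses on something with over 40 N, if the wrist force passes 120 N, or if a joint passes its speed limit or range.

## Working session

There is one attempt and no reset: what is moved stays moved. The work goes in short steps, Python scripts to look and compute and a tool call to move; the robot and the scene stay as the last step left them, time stands still between calls to the robot, and variables do not carry over. Pictures are saved under pics/ and viewed, and the job is handed in when it is done.

Besides the shell and the picture viewer there is one more tool, called as name(argument=value, ...), one argument or row to a line, values as JSON. play_rows: Moves the arm, as the interface text tells. Its arguments: {"type":"object","properties":{"series":{"type":"array","items":{"type":"array"}},"newtons":{"type":"number"}},"required":["series"]}

```bash
mkdir -p pics; ls
cat > h.py <<'E'
import numpy as np,cv2
from station import bot
from scipy.spatial.transform import Rotation as R
def save(n,f):
    im=bot.grab_frame(n); cv2.imwrite('pics/'+f,im[:,:,::-1]); return im
E
python3 - <<'E'
from h import *
for n in ("scene","top","wrist"):
    print(n,bot.camera_info(n)); save(n,n+'0.png')
for n in ("top","scene"):
    for l in ("insert_1","dog_1","tray","mould","hammer","bush","plate","bar_end_1"):
        for d in bot.place_of(n,l)[:4]: print(n,l,np.round(d['position'],1),d['conf'])
print(bot.get_state())
E
```

```text
pics
scene {'fov_y': 47.831011563300784, 'cx': 324.1047294305677, 'cy': 203.06596556625843, 'xyz': array([1562.21579699,  -28.80387782,  721.71292791]), 'orientation': array([0.34628202, 0.31545231, 0.60668115, 0.64227454])}
top {'fov_y': 52.91178167221878, 'cx': 321.2897139273365, 'cy': 199.07854120571272, 'xyz': array([ 438.69504054,   31.04756342, 1006.80049828]), 'orientation': array([ 0.05347749, -0.04061235, -0.70109259,  0.70990138])}
wrist {'fov_y': 69.26063509531694, 'cx': 322.6047832614152, 'cy': 199.6569411055206, 'xyz': array([ 93.69929056, 523.48020036, 373.5085713 ]), 'orientation': array([-0.13189422, -0.09257582,  0.57277428,  0.8037184 ])}
top insert_1 [562.4 133.4   4.3] 0.88
top insert_1 [538.4 226.3   3.8] 0.61
top insert_1 [368.7 173.5  -3.1] 0.58
top insert_1 [647.4 378.5   2.8] 0.58
top dog_1 [535.1 227.7  50.5] 0.67
top dog_1 [372.3 172.1  47. ] 0.67
top dog_1 [647.2 384.6  45.7] 0.64
top dog_1 [560.2 132.7  56. ] 0.53
top tray [5.478e+02 1.827e+02 2.000e-01] 0.68
top mould [ 520.3 -239.1   -1.7] 0.66
top hammer [ 7.580e+02 -1.389e+02 -3.000e-01] 0.95
top bush
[... 996 characters left out ...]
6.  275.9  -1.3] 0.52
{'clock': 0.95, 'qpos': array([ 1.16870309e+00,  5.21905879e-02,  1.40073545e+00,  3.35041448e-05,
        1.68862222e+00, -7.03285820e-02]), 'qd': array([ 0.00253099, -0.00147076,  0.00049106,  0.0003505 ,  0.00014686,
       -0.00020808]), 'joint_torque': array([-4.91394121e-05, -3.81530178e+01, -3.60317695e+01, -8.51171080e-05,
        1.32394412e-04, -2.92452467e-05]), 'eef_pos': array([170.98334922, 496.37904311, 231.31035093]), 'ee_rot': array([ 1.65120669e-01,  9.86273372e-01,  2.54730470e-05, -1.09795491e-05]), 'ft_force': array([-0.05249988,  0.14979271, -1.37395474]), 'ft_torque': array([ 0.01155795, -0.0029076 , -0.00203062]), 'grip_width': 85.38208680345963}
```

View pics/top0.png

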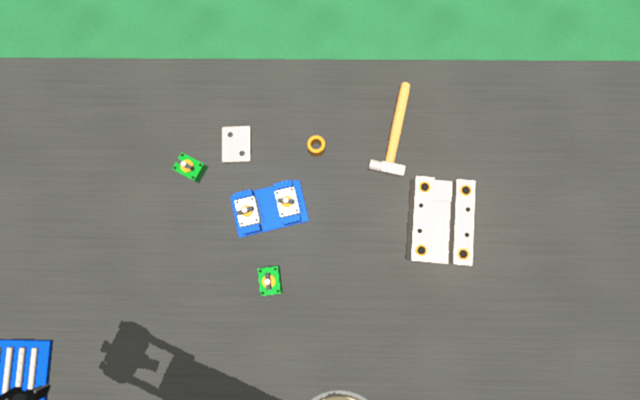

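View pics/scene0.png

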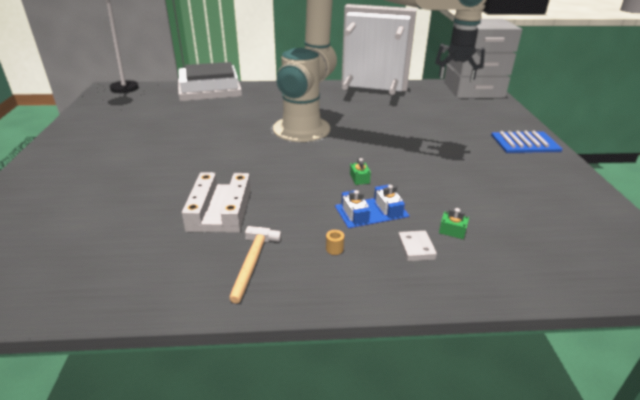

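View pics/wrist0.png

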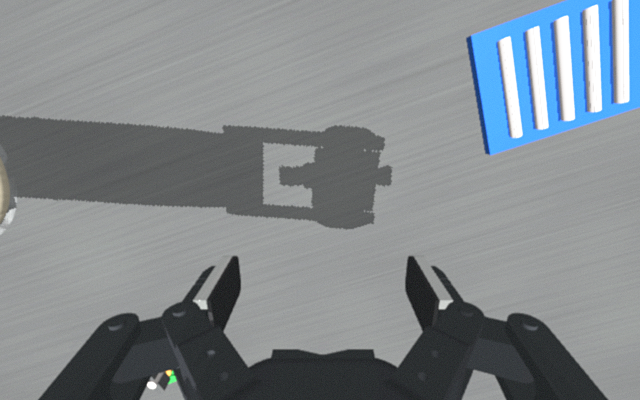

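```bash
cat >> h.py <<'E'
def camtool():
    s=bot.get_state(); c=bot.camera_info("wrist")
    Rt=R.from_quat(s['ee_rot']); Rc=R.from_quat(c['orientation'])
    return Rt.inv().apply(c['xyz']-s['eef_pos']), (Rt.inv()*Rc)
def ray(info,u,v):
    f=200/np.tan(np.radians(info['fov_y']/2))
    d=np.array([(u-info['cx'])/f,-(v-info['cy'])/f,-1])
    return R.from_quat(info['orientation']).apply(d)
def pix2z(info,u,v,z):
    d=ray(info,u,v); return info['xyz']+d*(z-info['xyz'][2])/d[2]
def proj(info,P):
    f=200/np.tan(np.radians(info['fov_y']/2))
    q=R.from_quat(info['orientation']).inv().apply(np.atleast_2d(P)-info['xyz'])
    return np.c_[info['cx']+f*q[:,0]/-q[:,2],info['cy']-f*q[:,1]/-q[:,2]]
def xang(): 
    m=R.from_quat(bot.get_state()['ee_rot']).as_matrix(); return np.degrees(np.arctan2(m[1,0],m[0,0]))
def plan(xyz,ang,n=None,v=45):
    """rows to reach tcp xyz, tool-x heading ang deg; tool stays down"""
    s=bot.get_state(); p=np.array(s['eef_pos']); a=xang(); da=(ang-a+180)%360-180
    d=np.array(xyz)-p
    n=n or int(max(np.ceil(np.linalg.norm(d)/v),np.ceil(abs(da)/8),1))
    m=R.from_quat(s['ee_rot']).as_matrix(); print('from',p.round(1),'ang',round(a,2),'tilt',np.degrees(np.arccos(-m[2,2])).round(2),'n',n)
    for i in range(n):
        h=np.radians(a+da*i/n); ex=np.array([np.cos(h),np.sin(h),0]);ey=np.array([np.sin(h),-np.cos(h),0])
        w=d/n; print([[round(float(w@ex),1),round(float(w@ey),1),round(float(-w[2]),1)],[0,0,round(float(-np.radians(da/n)),4)]])
E
python3 - <<'E'
from h import *
t,r=camtool(); print(t,r.apply([0,0,-1]),r.apply([0,1,0]))
plan([555,185,250],194)
i=bot.camera_info('top')
for u,v,z in((424,187,60),(466,190,60),(421,251,60),(463,254,60)): print(pix2z(i,u,v,z).round(1))
E
```

```text
[  81.89622579    0.5303696  -142.95789317] [-0.31819016 -0.00112476  0.94802624] [9.48026304e-01 7.52127640e-04 3.18191076e-01]
from [171.  496.4 231.3] ang 160.99 tilt 0.0 n 11
[[-42.2, -15.4, -1.7], [0, 0, -0.0524]]
[[-41.4, -17.6, -1.7], [0, 0, -0.0524]]
[[-40.4, -19.7, -1.7], [0, 0, -0.0524]]
[[-39.3, -21.8, -1.7], [0, 0, -0.0524]]
[[-38.1, -23.8, -1.7], [0, 0, -0.0524]]
[[-36.8, -25.8, -1.7], [0, 0, -0.0524]]
[[-35.4, -27.7, -1.7], [0, 0, -0.0524]]
[[-33.9, -29.5, -1.7], [0, 0, -0.0524]]
[[-32.3, -31.2, -1.7], [0, 0, -0.0524]]
[[-30.6, -32.9, -1.7], [0, 0, -0.0524]]
[[-28.9, -34.4, -1.7], [0, 0, -0.0524]]
[ 597.1 -194.5   60. ]
[ 591.  -293.4   60. ]
[ 446.2 -184.5   60. ]
[ 440.6 -281.4   60. ]
```

Run:
```python
from h import *
plan([512,174,250],194,n=10)
```

```text
from [171.  496.4 231.3] ang 160.99 tilt 0.0 n 10
[[-42.7, -19.4, -1.9], [0, 0, -0.0576]]
[[-41.6, -21.8, -1.9], [0, 0, -0.0576]]
[[-40.2, -24.2, -1.9], [0, 0, -0.0576]]
[[-38.8, -26.4, -1.9], [0, 0, -0.0576]]
[[-37.2, -28.6, -1.9], [0, 0, -0.0576]]
[[-35.5, -30.7, -1.9], [0, 0, -0.0576]]
[[-33.7, -32.7, -1.9], [0, 0, -0.0576]]
[[-31.7, -34.6, -1.9], [0, 0, -0.0576]]
[[-29.7, -36.4, -1.9], [0, 0, -0.0576]]
[[-27.5, -38.0, -1.9], [0, 0, -0.0576]]
```

play_rows(
  series=[
    [[-42.7,-19.4,-1.9],[0,0,-0.0576],0],
    [[-41.6,-21.8,-1.9],[0,0,-0.0576],0],
    [[-40.2,-24.2,-1.9],[0,0,-0.0576],0],
    [[-38.8,-26.4,-1.9],[0,0,-0.0576],0],
    [[-37.2,-28.6,-1.9],[0,0,-0.0576],0],
  ],
)

```text
clock: 1.45
eef_pos: [342.5, 333.7, 241.1]
ee_rot: [0.021, 1.0, 0.0, 0.0]
ft_force: [0.5, 1.7, 0.7]
grip_width: 12.4
```

play_rows(
  series=[
    [[-35.5,-30.7,-1.9],[0,0,-0.0576],0],
    [[-33.7,-32.7,-1.9],[0,0,-0.0576],0],
    [[-31.7,-34.6,-1.9],[0,0,-0.0576],0],
    [[-29.7,-36.4,-1.9],[0,0,-0.0576],0],
    [[-27.5,-38.0,-1.9],[0,0,-0.0576],0],
    [[0,0,0],[0,0,0],0],
    [[0,0,0],[0,0,0],0],
  ],
)

```text
clock: 2.15
eef_pos: [512.4, 173.3, 249.9]
ee_rot: [-0.121, 0.993, 0.0, -0.0]
ft_force: [0.5, -0.2, 0.0]
grip_width: -0.1
```

Run:
```python
from h import *
s=bot.get_state(); print(s['clock'],s['eef_pos'],xang(),s['qpos'],s['grip_width'])
save('wrist','w1.png'); i=bot.camera_info('wrist'); print(i)
for l in("insert_1","dog_1","tray","bar_end_1"):
    for d in bot.place_of('wrist',l)[:4]: print(l,d['position'].round(1) if hasattr(d['position'],'round') else d['position'],d['conf'],proj(i,d['position']).round())
```

```text
2.15 [512.37735357 173.31314544 249.93169775] -166.137913260011 [ 2.57688254e-01  9.39279561e-02  1.32007843e+00  4.09689827e-04
  1.72834979e+00 -1.55498285e+00] -0.0659408982754074
{'fov_y': 69.26063509531694, 'cx': 322.6047832614152, 'cy': 199.6569411055206, 'xyz': array([432.5974457 , 154.75939752, 393.11168879]), 'orientation': array([-0.09907325, -0.12663214,  0.77718904,  0.60837981])}
insert_1 [540.8, 228.7, 5.3] 0.79 [[355. 195.]]
insert_1 [369.9, 168.1, -2.1] 0.73 [[345.  53.]]
insert_1 [560.9, 136.5, 2.4] 0.67 [[288. 193.]]
dog_1 [561.6, 134.5, 52.8] 0.95 [[282. 205.]]
dog_1 [376.5, 172.0, 46.9] 0.92 [[351.  54.]]
dog_1 [652.1, 377.2, 46.5] 0.58 [[437. 300.]]
tray [545.3, 176.4, -3.7] 0.82 [[318. 188.]]
bar_end_1 [656.0, 395.7, 58.7] 0.9 [[452. 310.]]
bar_end_1 [558.3, 115.3, 66.7] 0.87 [[265. 202.]]
bar_end_1 [354.2, 170.8, 55.0] 0.69 [[356.  29.]]
```

View pics/w1.png

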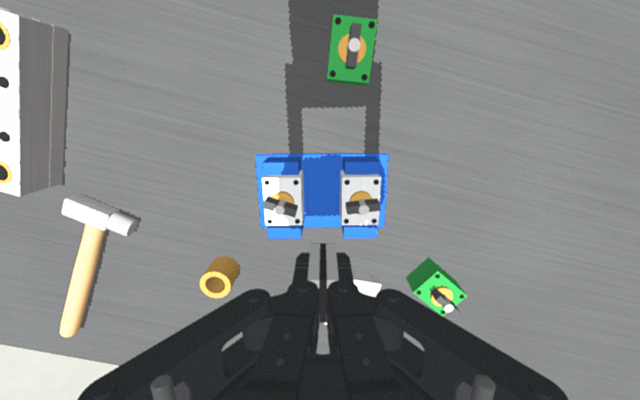

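```bash
cat >> h.py <<'E'
def crop(f,x0,y0,x1,y1,k,out,pts=None):
    im=cv2.imread('pics/'+f)[y0:y1,x0:x1]; im=cv2.resize(im,None,fx=k,fy=k,interpolation=cv2.INTER_CUBIC)
    for p in (pts if pts is not None else []): cv2.circle(im,(int((p[0]-x0+.5)*k),int((p[1]-y0+.5)*k)),2,(0,0,255),-1)
    cv2.imwrite('pics/'+out,im)
def rot(c,a,P):
    a=np.radians(a); P=np.asarray(P,float); M=np.array([[np.cos(a),-np.sin(a),0],[np.sin(a),np.cos(a),0],[0,0,1]])
    return P@M.T+np.array(c)
def sq(hx,hy,z,cx=0,cy=0): return [[cx+sx*hx,cy+sy*hy,z] for sx,sy in((1,1),(1,-1),(-1,-1),(-1,1))]
E
python3 - <<'E'
from h import *
i=bot.camera_info('wrist')
P=rot([548,182,0],14,sq(54,90,6)+sq(32,24,46,0,50)+sq(32,24,46,0,-50))
crop('w1.png',245,140,400,245,5,'w1c.png',proj(i,P))
E
```

```text
(no output)
```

View pics/w1c.png

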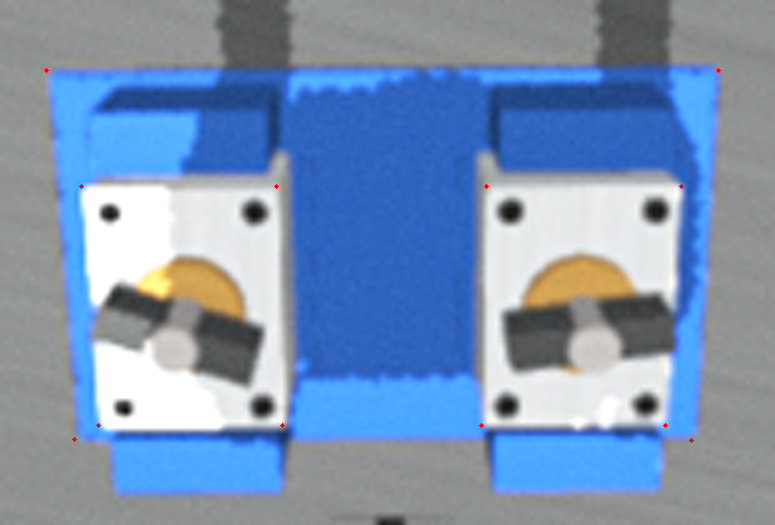

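Run:
```python
from h import *
plan(rot([548,182,0],14,[[-47,-28,60]])[0],194,n=5)
```

```text
from [511.4 175.  250.6] ang -165.91 tilt 0.03 n 5
[[2.0, -6.0, 38.1], [0, 0, 0.0003]]
[[2.0, -6.0, 38.1], [0, 0, 0.0003]]
[[2.0, -6.0, 38.1], [0, 0, 0.0003]]
[[2.0, -6.0, 38.1], [0, 0, 0.0003]]
[[2.0, -6.0, 38.1], [0, 0, 0.0003]]
```

play_rows(
  series=[
    [[2,-6,38],[0,0,0],0],
    [[2,-6,38],[0,0,0],0],
    [[2,-6,38],[0,0,0],0],
    [[2,-6,38],[0,0,0],0],
    [[2,-6,38],[0,0,0],0],
    [[0,0,0],[0,0,0],0],
    [[0,0,0],[0,0,0],0],
    [[0,0,0],[0,0,0],0],
  ],
)

```text
clock: 3.2
eef_pos: [511.1, 143.4, 63.2]
ee_rot: [-0.122, 0.993, 0.0, 0.002]
ft_force: [0.3, -0.4, 0.3]
grip_width: 0.2
```

Run:
```python
from h import *
s=bot.get_state(); print(s['clock'],s['eef_pos'],xang())
save('wrist','w2.png')
```

```text
3.2 [511.1189369  143.35332671  63.24692156] -165.9678089532449
```

View pics/w2.png

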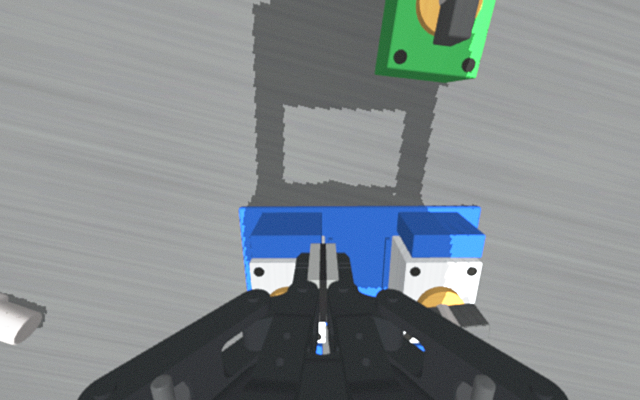

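play_rows(
  series=[
    [[0,-3,3],[0,0,0],0],
    [[-15,0,0],[0,0,0],0],
    [[-15,0,0],[0,0,0],0],
    [[-15,0,0],[0,0,0],0],
    [[-15,0,0],[0,0,0],0],
    [[-15,0,0],[0,0,0],0],
    [[-15,0,0],[0,0,0],0],
  ],
)

```text
clock: 3.95
eef_pos: [598.8, 161.5, 58.2]
ee_rot: [-0.122, 0.993, 0.0, 0.001]
ft_force: [-0.1, -0.3, -0.4]
grip_width: 0.2
```

Run:
```python
from h import *
s=bot.get_state(); print(s['clock'],s['eef_pos'],xang(),s['ft_force'])
ims=[save('wrist','f%d.png'%k)[180:400,160:480] for k in range(4)]
cv2.imwrite('pics/fA.png',np.vstack([np.hstack(ims[:2]),np.hstack(ims[2:])])[:,:,::-1])
```

```text
3.95 [598.76697526 161.4834975   58.22731015] -166.00236775102022 [-0.10466383 -0.32176113 -0.43230546]
```

View pics/fA.png

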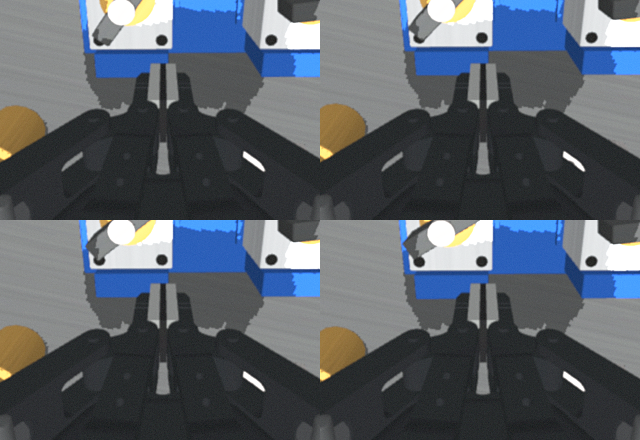

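Run:
```python
from h import *
ims=[]
for k in range(12):
    im=save('wrist','g%d.png'%k)
    if k%2==1: ims.append(im[110:240,220:480])
    if k==0: print(bot.get_state()['clock'])
cv2.imwrite('pics/gA.png',np.vstack([np.hstack(ims[i:i+3]) for i in(0,3)])[:,:,::-1])
```

```text
4.2
```

View pics/gA.png

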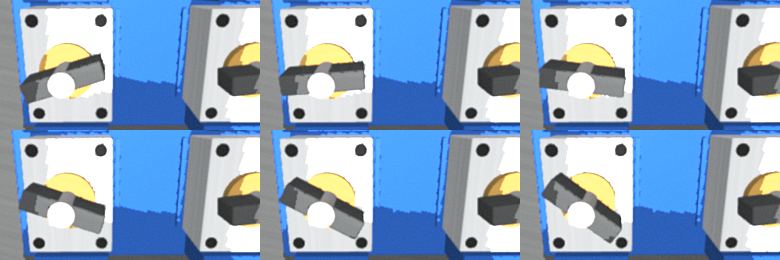

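play_rows(
  series=[
    [[0,31,0],[0,0,0],0],
    [[0,31,0],[0,0,0],0],
    [[0,0,0],[0,0,0],0],
    [[15,0,0],[0,0,0],0],
    [[15,0,0],[0,0,0],0],
    [[15,0,0],[0,0,0],0],
    [[15,0,0],[0,0,0],0],
    [[15,0,0],[0,0,0],0],
  ],
)

```text
clock: 5.55
eef_pos: [509.5, 202.6, 57.3]
ee_rot: [-0.122, 0.993, -0.0, 0.0]
ft_force: [-1.0, -0.8, 0.5]
grip_width: 0.0
```

play_rows(
  series=[
    [[15,0,0],[0,0,0],0],
    [[15,0,0],[0,0,0],0],
    [[20,0,-40],[0,0,0],0],
    [[0,0,-40],[0,0,0],0],
  ],
)

```text
clock: 5.95
eef_pos: [459.0, 190.1, 136.8]
ee_rot: [-0.122, 0.993, -0.0, -0.002]
ft_force: [0.4, 0.0, 0.5]
grip_width: 0.2
```

Run:
```python
from h import *
s=bot.get_state(); print(s['clock'],s['eef_pos'],xang(),s['ft_force'])
ims=[]
for k in range(12):
    im=save('wrist','hh%d.png'%k)
    if k%2==1: ims.append(im[130:390,220:480])
cv2.imwrite('pics/gB.png',np.vstack([np.hstack(ims[i:i+3]) for i in(0,3)])[:,:,::-1])
```

```text
5.95 [459.01361535 190.11230901 136.8376604 ] -166.01475569125958 [0.40503894 0.04353222 0.45978737]
```

View pics/gB.png

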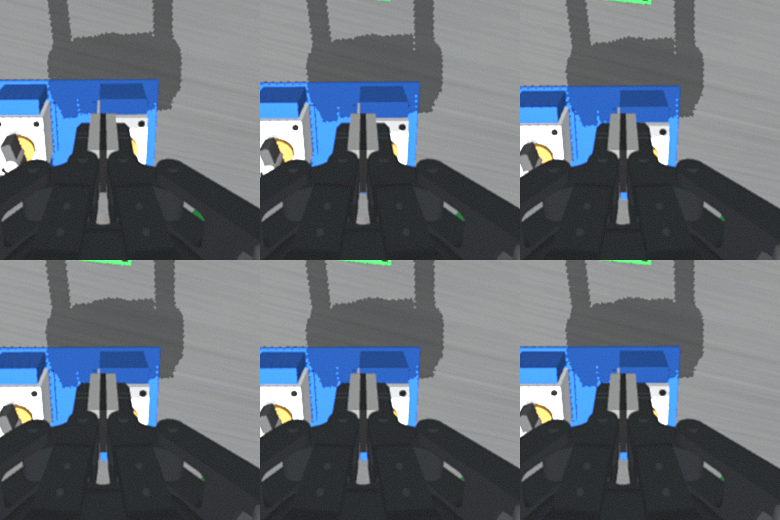

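Run:
```python
from h import *
plan([535,130,190],194,n=3)
```

```text
from [461.2 191.1 136.6] ang -166.01 tilt 0.07 n 3
[[-19.0, -25.7, -17.8], [0, 0, -0.0]]
[[-18.9, -25.7, -17.8], [0, 0, -0.0]]
[[-18.9, -25.7, -17.8], [0, 0, -0.0]]
```

play_rows(
  series=[
    [[-19,-25.7,-18],[0,0,0],0],
    [[-19,-25.7,-18],[0,0,0],0],
    [[-19,-25.7,-18],[0,0,0],0],
    [[0,0,0],[0,0,0],85],
    [[0,0,0],[0,0,0],85],
  ],
)

```text
clock: 7.05
eef_pos: [535.5, 129.9, 190.9]
ee_rot: [-0.121, 0.993, 0.0, -0.0]
ft_force: [-0.3, 0.7, -0.9]
grip_width: 27.8
```

Run:
```python
from h import *
s=bot.get_state(); print(s['clock'],s['eef_pos'],xang(),s['ft_force'])
ims=[]; C=[]
for k in range(9):
    C.append(bot.camera_info('wrist')); im=save('wrist','k%d.png'%k)
    if k%4==0: ims.append(im[130:320,200:460])
P=rot([548,182,0],14,sq(54,90,6)+sq(32,24,46,0,50)+sq(32,24,46,0,-50))
crop('k8.png',200,130,460,320,3,'k8c.png',proj(C[8],P))
cv2.imwrite('pics/gB2.png',np.hstack(ims)[:,:,::-1])
```

```text
7.05 [535.49680569 129.90907215 190.92695408] -166.0642454354482 [-0.32260642  0.73227583 -0.9130987 ]
```

View pics/gB2.png

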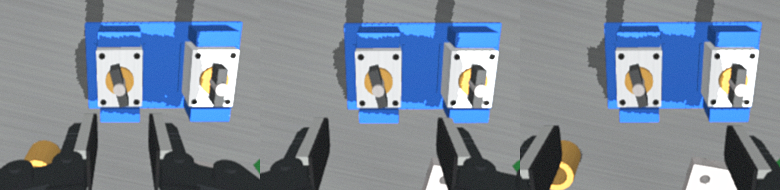

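View pics/k8c.png

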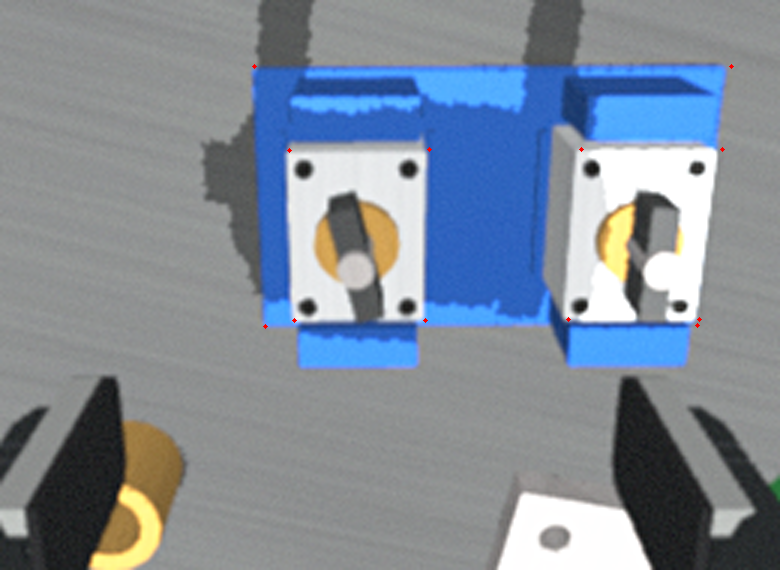

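Run:
```python
from h import *
plan([560,133.5,13],194,n=6)
```

```text
from [535.1 130.5 191.2] ang -165.98 tilt 0.01 n 6
[[-4.1, -0.5, 29.7], [0, 0, 0.0001]]
[[-4.1, -0.5, 29.7], [0, 0, 0.0001]]
[[-4.1, -0.5, 29.7], [0, 0, 0.0001]]
[[-4.1, -0.5, 29.7], [0, 0, 0.0001]]
[[-4.1, -0.5, 29.7], [0, 0, 0.0001]]
[[-4.1, -0.5, 29.7], [0, 0, 0.0001]]
```

play_rows(
  series=[
    [[-12.5,-1.5,35],[0,0,0],85],
    [[-12.5,-1.5,35],[0,0,0],85],
    [[0,0,35],[0,0,0],85],
    [[0,0,30],[0,0,0],85],
    [[0,0,25],[0,0,0],85],
    [[0,0,18],[0,0,0],85],
    [[0,0,0],[0,0,0],85],
    [[0,0,0],[0,0,0],85],
  ],
  newtons=45,
)

```text
clock: 8.3
eef_pos: [560.5, 133.5, 13.8]
ee_rot: [-0.122, 0.993, 0.0, 0.0]
ft_force: [0.8, -0.3, 0.5]
grip_width: 84.8
```

play_rows(
  series=[
    [[0,0,0],[0,0,0],60],
    [[0,0,0],[0,0,0],52],
    [[0,0,0],[0,0,0],44],
    [[0,0,0],[0,0,0],40],
    [[0,0,0],[0,0,0],40],
  ],
)

```text
clock: 8.8
eef_pos: [561.2, 133.3, 14.8]
ee_rot: [-0.122, 0.993, -0.0, 0.001]
ft_force: [-1.0, -2.0, 5.7]
grip_width: 46.9
```

play_rows(
  series=[
    [[0,0,-2],[0,0,0],40],
    [[0,0,0],[0,0,0],40],
  ],
)

```text
clock: 9.0
eef_pos: [559.7, 133.3, 14.8]
ee_rot: [-0.122, 0.993, 0.0, -0.001]
ft_force: [-1.4, -0.3, -1.3]
grip_width: 47.2
```

Run:
```python
from h import *
s=bot.get_state(); print(s['clock'],s['eef_pos'],xang(),s['ft_force'],s['grip_width'])
save('wrist','m1.png')
```

```text
9.0 [559.74215746 133.26296773  14.82434439] -166.0082679907035 [-1.396001   -0.31334685 -1.29011638] 47.18163535931104
```

View pics/m1.png

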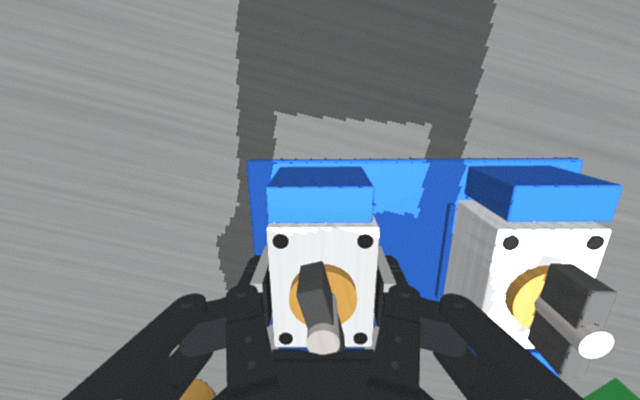

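play_rows(
  series=[
    [[0,0,-15],[0,0,0],40],
    [[0,0,-30],[0,0,0],40],
    [[0,0,-30],[0,0,0],40],
    [[0,0,-10],[0,0,0],40],
    [[0,0,0],[0,0,0],40],
  ],
)

```text
clock: 9.55
eef_pos: [561.0, 133.5, 101.9]
ee_rot: [-0.122, 0.993, 0.0, 0.002]
ft_force: [0.5, -0.5, -6.8]
grip_width: 47.9
```

Run:
```python
from h import *
s=bot.get_state(); print(s['clock'],s['eef_pos'],s['ft_force'],s['grip_width'])
save('wrist','m2.png')
plan([500,-20,85],176.2)
```

```text
9.55 [561.03838657 133.52805065 101.92740309] [ 0.45201787 -0.52583029 -6.82312367] 47.925672208689036
from [560.  133.3  99.8] ang -166.0 tilt 0.03 n 4
[[23.8, -33.6, 3.7], [0, 0, 0.0777]]
[[21.2, -35.3, 3.7], [0, 0, 0.0777]]
[[18.4, -36.8, 3.7], [0, 0, 0.0777]]
[[15.4, -38.2, 3.7], [0, 0, 0.0777]]
```

View pics/m2.png

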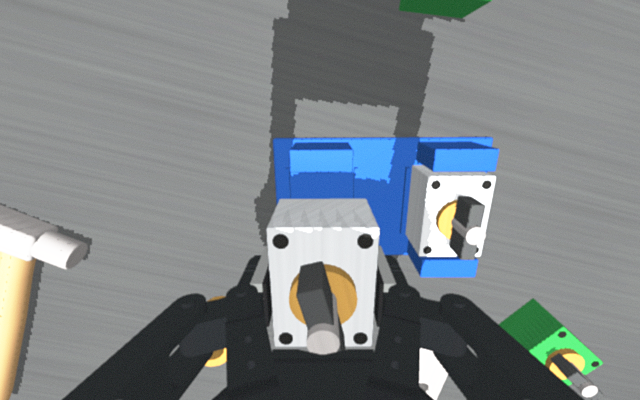

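play_rows(
  series=[
    [[23.8,-33.6,3.7],[0,0,0.0777],40],
    [[21.2,-35.3,3.7],[0,0,0.0777],40],
    [[18.4,-36.8,3.7],[0,0,0.0777],40],
    [[15.4,-38.2,3.7],[0,0,0.0777],40],
    [[0,0,20],[0,0,0],40],
    [[0,0,20],[0,0,0],40],
    [[0,0,15],[0,0,0],40],
    [[0,0,10],[0,0,0],40],
  ],
)

```text
clock: 10.4
eef_pos: [498.0, -19.9, 17.1]
ee_rot: [0.033, 0.999, 0.0, -0.003]
ft_force: [-0.5, -0.3, -7.6]
grip_width: 47.3
```

play_rows(
  series=[
    [[0,0,4],[0,0,0],40],
    [[0,0,2],[0,0,0],40],
    [[0,0,2],[0,0,0],40],
    [[0,0,0],[0,0,0],40],
  ],
)

```text
clock: 10.8
eef_pos: [500.5, -19.9, 12.8]
ee_rot: [0.033, 0.999, 0.0, 0.0]
ft_force: [-0.6, -0.2, -7.7]
grip_width: 47.1
```

Run:
```python
from h import *
s=bot.get_state(); print(s['clock'],s['eef_pos'],s['ft_force'],xang())
save('wrist','n1.png');save('scene','s1.png')
s=bot.get_state(); print(s['clock'],s['eef_pos'],s['ft_force'],xang())
```

```text
10.8 [500.52619985 -19.9475651   12.82279623] [-0.56248916 -0.18799609 -7.70784611] 176.19269096562627
10.9 [500.6251293  -19.9931513   13.02055512] [ 0.32283399  0.70629956 -6.94294734] 176.188886885414
```

play_rows(
  series=[
    [[0,0,1.5],[0,0,0],40],
    [[0,0,1.5],[0,0,0],40],
    [[0,0,1],[0,0,0],40],
    [[0,0,0],[0,0,0],40],
  ],
)

```text
clock: 11.3
eef_pos: [500.3, -20.0, 8.8]
ee_rot: [0.033, 0.999, 0.0, 0.0]
ft_force: [-2.3, 0.4, -2.8]
grip_width: 47.2
```

play_rows(
  series=[
    [[0,0,0.5],[0,0,0],40],
    [[0,0,0],[0,0,0],40],
  ],
)

```text
clock: 11.5
eef_pos: [500.4, -20.0, 8.8]
ee_rot: [0.033, 0.999, 0.0, 0.0]
ft_force: [-6.5, 1.1, 2.6]
grip_width: 47.2
```

play_rows(
  series=[
    [[0,0,0],[0,0,0],55],
    [[0,0,0],[0,0,0],85],
    [[0,0,0],[0,0,0],85],
    [[0,0,0],[0,0,0],85],
    [[0,0,-25],[0,0,0],85],
    [[0,0,-40],[0,0,0],85],
    [[0,0,-40],[0,0,0],85],
  ],
)

```text
clock: 12.2
eef_pos: [499.8, -19.9, 113.9]
ee_rot: [0.033, 0.999, 0.0, -0.001]
ft_force: [0.7, -0.6, -0.7]
grip_width: 85.1
```

Run:
```python
from h import *
s=bot.get_state(); print(s['clock'],s['eef_pos'],s['ft_force'],xang())
i=bot.camera_info('wrist');save('wrist','n2.png')
crop('n2.png',160,180,480,400,2.5,'n2c.png',proj(i,rot([500.4,-20,0],-3.8,sq(32,24,40)+sq(32,24,0))))
```

```text
12.2 [499.82536908 -19.94052262 113.88744546] [ 0.6938777  -0.60602779 -0.72730783] 176.18518368615923
```

View pics/n2c.png

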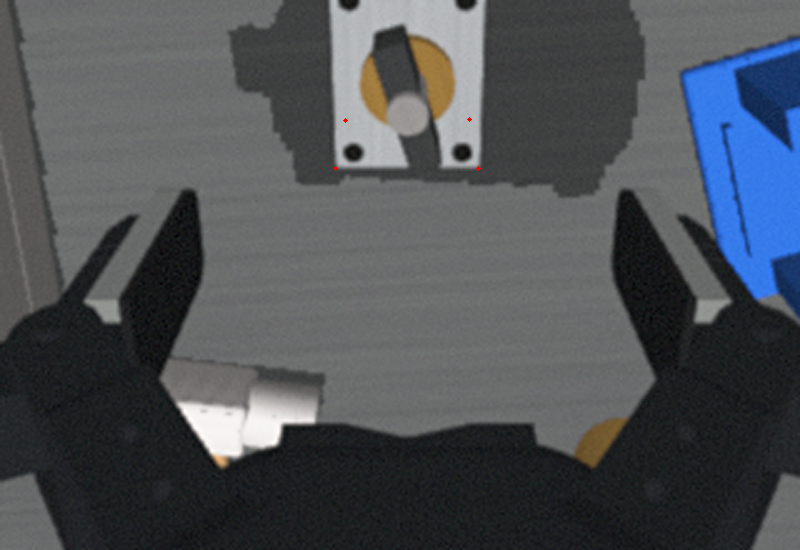

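Run:
```python
from h import *
plan([510,-190,230],86.2,n=12)
```

```text
from [503.5 -20.3 122. ] ang 176.19 tilt 0.64 n 12
[[-1.5, -14.1, -9.0], [0, 0, 0.1309]]
[[-3.3, -13.8, -9.0], [0, 0, 0.1309]]
[[-5.1, -13.2, -9.0], [0, 0, 0.1309]]
[[-6.8, -12.4, -9.0], [0, 0, 0.1309]]
[[-8.3, -11.4, -9.0], [0, 0, 0.1309]]
[[-9.7, -10.3, -9.0], [0, 0, 0.1309]]
[[-11.0, -8.9, -9.0], [0, 0, 0.1309]]
[[-12.1, -7.4, -9.0], [0, 0, 0.1309]]
[[-12.9, -5.8, -9.0], [0, 0, 0.1309]]
[[-13.6, -4.0, -9.0], [0, 0, 0.1309]]
[[-14.0, -2.2, -9.0], [0, 0, 0.1309]]
[[-14.1, -0.4, -9.0], [0, 0, 0.1309]]
```

play_rows(
  series=[
    [[-1.5,-14.1,-9],[0,0,0.131],85],
    [[-3.3,-13.8,-9],[0,0,0.131],85],
    [[-5.1,-13.2,-9],[0,0,0.131],85],
    [[-6.8,-12.4,-9],[0,0,0.131],85],
    [[-8.3,-11.4,-9],[0,0,0.131],85],
    [[-9.7,-10.3,-9],[0,0,0.131],85],
  ],
)

```text
clock: 12.85
eef_pos: [503.6, -105.5, 167.3]
ee_rot: [0.416, 0.909, 0.0, 0.0]
ft_force: [0.1, -0.6, -0.1]
grip_width: 85.2
```

play_rows(
  series=[
    [[-11,-8.9,-9],[0,0,0.131],85],
    [[-12.1,-7.4,-9],[0,0,0.131],85],
    [[-12.9,-5.8,-9],[0,0,0.131],85],
    [[-13.6,-4,-9],[0,0,0.131],85],
    [[-14,-2.2,-9],[0,0,0.131],85],
    [[-14.1,-0.4,-9],[0,0,0.131],85],
    [[0,0,0],[0,0,0],85],
    [[0,0,0],[0,0,0],85],
  ],
)

```text
clock: 13.65
eef_pos: [506.7, -189.5, 220.6]
ee_rot: [0.73, 0.684, 0.0, -0.0]
ft_force: [-0.0, 0.3, -0.1]
grip_width: 85.1
```

Run:
```python
from h import *
s=bot.get_state(); print(s['clock'],s['eef_pos'],s['ft_force'],xang())
bot.grab_frame('wrist')
i=bot.camera_info('wrist');save('wrist','p1.png');print(i)
np.save('p1.npy',i,allow_pickle=True)
for d in bot.place_of('wrist','mould'): print(d)
```

```text
13.65 [ 506.67132541 -189.54765417  220.56135987] [-0.0359427   0.25814128 -0.07436164] 86.28833462893296
{'fov_y': 69.26063509531694, 'cx': 322.6047832614152, 'cy': 199.6569411055206, 'xyz': array([ 512.25468458, -106.95878522,  363.28147323]), 'orientation': array([-0.16144585,  0.00607401, -0.03220567,  0.98633723])}
{'position': [521.8, -241.7, 0.0], 'conf': 0.92}
```

View pics/p1.png

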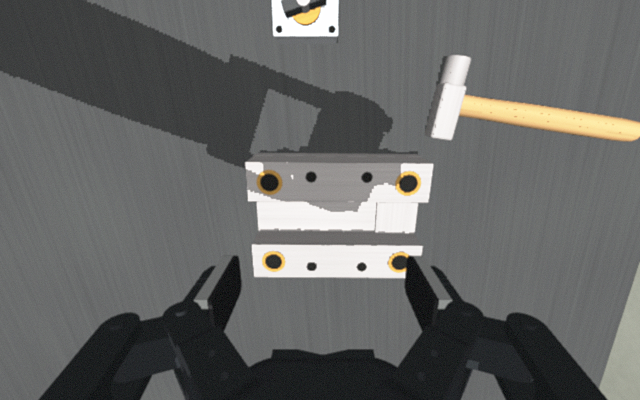

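Run:
```python
from h import *
i=np.load('p1.npy',allow_pickle=True).item()
P=rot([521.5,-241,0],-3.8,sq(100,70.5,60)+sq(100,26.5,60)+sq(75,26.5,20,-25)+sq(0,26.5,26,50))
crop('p1.png',235,140,445,290,3.8,'p1c.png',proj(i,P))
```

```text
(no output)
```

View pics/p1c.png

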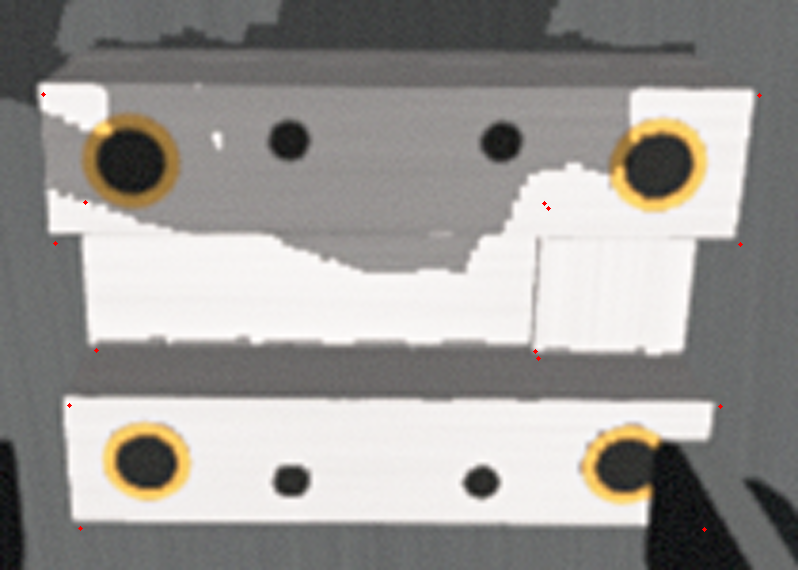

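Run:
```python
from h import *
from scipy.optimize import least_squares
i=np.load('p1.npy',allow_pickle=True).item()
M=np.array([[-100,70.5,60],[100,70.5,60],[-100,26.5,60],[100,26.5,60],[-100,-26.5,60],[100,-26.5,60],[-100,-70.5,60],[-100,-26.5,20],[50,-26.5,20]])
C=np.array([(37,84),(755,89),(49,233),(738,239),(65,397),(716,402),(73,522),(90,344),(531,347)])/3.8-.5+[235,140]
f=lambda p:(proj(i,rot([p[0],p[1],0],p[2],M))-C).ravel()
r=least_squares(f,[521,-241,-3.8],loss='soft_l1'); print(r.x,r.fun.reshape(-1,2).round(1))
p=proj(i,rot([500.4,-20,0],-3.8,sq(32,24,40))); print(p)
crop('p1.png',250,0,360,60,6,'p1d.png',p)
```

```text
[ 520.0609894  -238.63871929   -4.11672906] [[ 0.3  0.2]
 [ 0.2  0.1]
 [ 0.3  0.3]
 [-0.4 -0.1]
 [-0.4  0.1]
 [-0.2 -0.1]
 [ 0.1 -0.2]
 [ 0.2 -0.2]
 [-0.1 -0.3]]
[[338.62152208 -21.6119295 ]
 [337.72824307  36.16903083]
 [273.07993684  36.13407299]
 [270.32699962 -21.63181602]]
```

View pics/p1d.png

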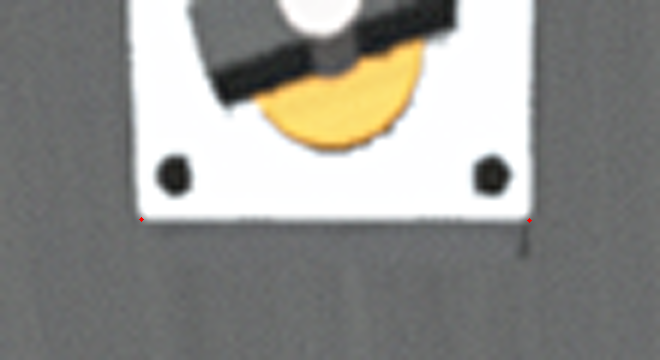

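Run:
```python
from h import *
plan([500.4,-20,120],86.2,n=5)
```

```text
from [ 506.5 -189.   220.3] ang 86.27 tilt 0.06 n 5
[[33.6, -3.4, 20.1], [0, 0, 0.0002]]
[[33.6, -3.4, 20.1], [0, 0, 0.0002]]
[[33.6, -3.4, 20.1], [0, 0, 0.0002]]
[[33.6, -3.4, 20.1], [0, 0, 0.0002]]
[[33.6, -3.5, 20.1], [0, 0, 0.0002]]
```

play_rows(
  series=[
    [[33.6,-3.4,20],[0,0,0],85],
    [[33.6,-3.4,20],[0,0,0],85],
    [[33.6,-3.4,20],[0,0,0],85],
    [[33.6,-3.4,20],[0,0,0],85],
    [[33.6,-3.5,20],[0,0,0.001],85],
    [[0,0,0],[0,0,0],85],
    [[0,0,0],[0,0,0],85],
  ],
)

```text
clock: 14.5
eef_pos: [500.7, -20.2, 120.6]
ee_rot: [0.73, 0.684, -0.0, -0.0]
ft_force: [1.2, -0.8, 0.7]
grip_width: 84.6
```

Run:
```python
from h import *
bot.grab_frame('wrist');i=bot.camera_info('wrist');save('wrist','q1.png')
p=proj(i,rot([500.4,-20,0],-3.8,sq(32,24,40)))
crop('q1.png',180,150,480,400,2.5,'q1c.png',p)
plan([500.4,-20,4],86.2,n=1)
```

```text
from [501.4 -21.4 121.8] ang 86.08 tilt 0.08 n 1
[[1.4, -1.1, 117.8], [0, 0, -0.0021]]
```

View pics/q1c.png

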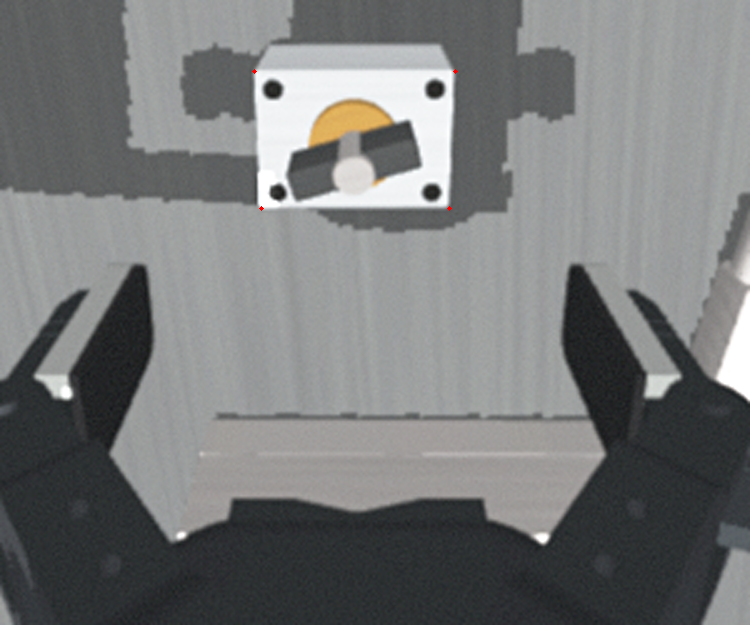

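play_rows(
  series=[
    [[0.5,0,30],[0,0,0],85],
    [[0,0,30],[0,0,0],85],
    [[0,0,25],[0,0,0],85],
    [[0,0,18],[0,0,0],85],
    [[0,0,9],[0,0,0],85],
    [[0,0,3],[0,0,0],85],
    [[0,0,0],[0,0,0],85],
    [[0,0,0],[0,0,0],85],
  ],
)

```text
clock: 15.4
eef_pos: [501.9, -20.7, 7.2]
ee_rot: [0.731, 0.682, 0.001, 0.001]
ft_force: [-0.3, -0.8, 0.4]
grip_width: 84.9
```

play_rows(
  series=[
    [[0,0,0],[0,0,0],72],
    [[0,0,0],[0,0,0],64],
    [[0,0,0],[0,0,0],56],
    [[0,0,0],[0,0,0],56],
    [[0,0,0],[0,0,0],56],
  ],
)

```text
clock: 15.9
eef_pos: [501.2, -20.4, 6.8]
ee_rot: [0.731, 0.682, 0.0, 0.0]
ft_force: [-3.1, -0.3, 5.8]
grip_width: 63.0
```

Run:
```python
from h import *
save('wrist','q2.png')
for k in range(3): s=bot.get_state(); print(s['clock'],s['eef_pos'],s['ft_force'],s['grip_width'],xang()); bot.grab_frame('scene')
```

```text
15.95 [501.18826501 -20.42883628   6.87368313] [-3.65195149 -0.42595947  5.18161638] 63.460072442462895 86.06809531858639
16.0 [501.18088848 -20.45622689   6.84563094] [-2.99570901 -0.41558605  6.62969053] 63.39843034716929 86.06423329172215
16.05 [501.20587018 -20.44446486   6.86160438] [-3.27743095  0.03627978  6.03100241] 63.48761208108192 86.06773169618975
```

View pics/q2.png

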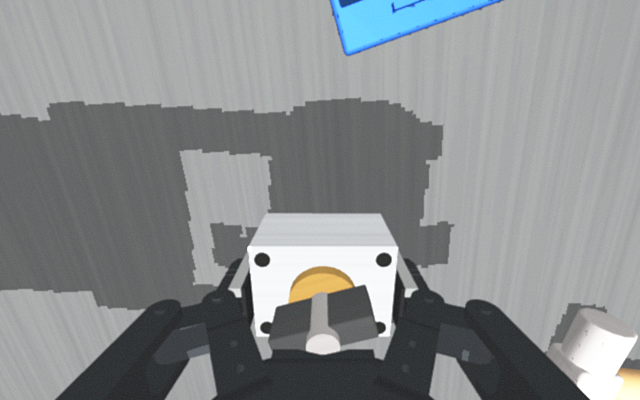

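play_rows(
  series=[
    [[0,0,-10],[0,0,0],56],
    [[0,0,-30],[0,0,0],56],
    [[0,0,-35],[0,0,0],56],
    [[0,0,-15],[0,0,0],56],
    [[0,0,0],[0,0,0],56],
  ],
)

```text
clock: 16.6
eef_pos: [502.1, -20.5, 98.3]
ee_rot: [0.731, 0.682, 0.001, 0.002]
ft_force: [0.7, -0.2, -7.6]
grip_width: 63.4
```

Run:
```python
from h import *
bot.grab_frame('wrist'); s=bot.get_state(); print(s['ft_force'],s['grip_width'])
plan([515.1,-238.5,98],85.9,n=6)
```

```text
[-0.6158449   0.17491949 -8.47621774] 63.452074152273774
from [501.  -20.4  96.1] ang 86.06 tilt 0.04 n 6
[[-36.1, 4.8, -0.3], [0, 0, 0.0005]]
[[-36.1, 4.9, -0.3], [0, 0, 0.0005]]
[[-36.1, 4.9, -0.3], [0, 0, 0.0005]]
[[-36.1, 4.9, -0.3], [0, 0, 0.0005]]
[[-36.1, 4.9, -0.3], [0, 0, 0.0005]]
[[-36.1, 4.9, -0.3], [0, 0, 0.0005]]
```

play_rows(
  series=[
    [[-36.1,4.8,-0.3],[0,0,0.0005],56],
    [[-36.1,4.9,-0.3],[0,0,0.0005],56],
    [[-36.1,4.9,-0.3],[0,0,0.0005],56],
    [[-36.1,4.9,-0.3],[0,0,0.0005],56],
    [[-36.1,4.9,-0.3],[0,0,0.0005],56],
    [[-36.1,4.9,-0.3],[0,0,0.0005],56],
    [[0,0,0],[0,0,0],56],
    [[0,0,0],[0,0,0],56],
  ],
)

```text
clock: 17.45
eef_pos: [513.7, -238.5, 95.0]
ee_rot: [0.733, 0.681, -0.001, -0.002]
ft_force: [-0.1, 0.6, -7.2]
grip_width: 63.3
```

Run:
```python
from h import *
for k in range(3): bot.grab_frame('scene'); s=bot.get_state(); print(s['eef_pos'])
i=bot.camera_info('wrist');save('wrist','r1.png'); print(bot.get_state()['clock'])
p=proj(i,rot([520.06,-238.64,0],-4.1,sq(100,26.5,60)+sq(100,70.5,60)))
crop('r1.png',160,100,480,400,2,'r1c.png',p)
plan([515.1,-238.5,70],85.9,n=1)
```

```text
[ 514.00231213 -237.82239917   95.39699767]
[ 514.3451369  -237.44990312   95.95418835]
[ 514.61042578 -237.33952249   96.44795386]
17.65
from [ 514.8 -237.4   96.9] ang 85.96 tilt 0.1 n 1
[[-1.1, 0.3, 26.9], [0, 0, 0.0011]]
```

View pics/r1c.png

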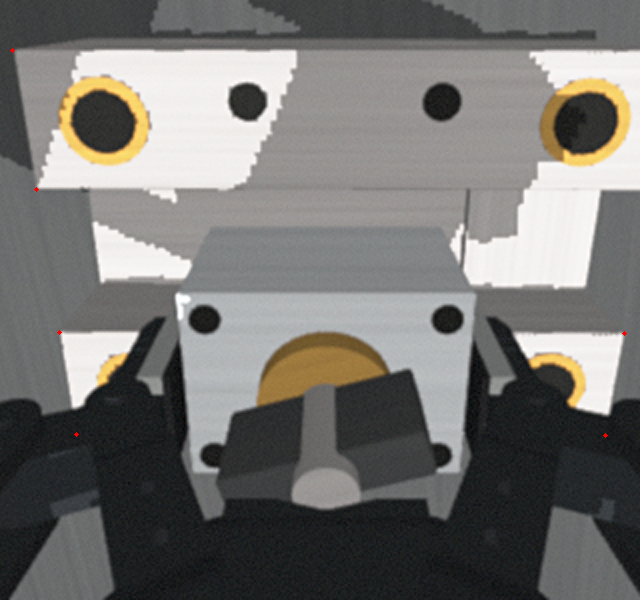

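Run:
```python
from h import *
for k in range(3): 
    bot.grab_frame('scene'); s=bot.get_state(); print(s['eef_pos'])
i=bot.camera_info('wrist');save('wrist','r2.png')
z=s['eef_pos'][2]-6.9+40
c=s['eef_pos']+[0,0.4,0]; c[2]=0
p=proj(i,rot(c,-4.1,sq(32,24,z)))
crop('r2.png',230,220,420,360,4,'r2c.png',p)
plan([515.1,-238.6,70],85.9,n=1)
```

```text
[ 515.01945547 -237.50425122   97.26921324]
[ 515.1239214  -237.63901988   97.5062869 ]
[ 515.18619532 -237.81196968   97.71881933]
from [ 515.2 -238.    97.8] ang 85.94 tilt 0.01 n 1
[[-0.6, -0.1, 27.8], [0, 0, 0.0007]]
```

View pics/r2c.png

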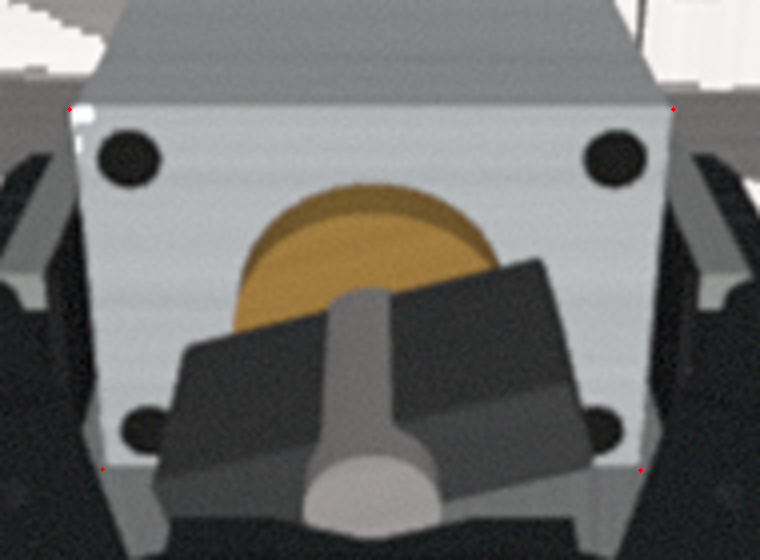

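play_rows(
  series=[
    [[-0.8,0,10],[0,0,0],56],
    [[0,0,10],[0,0,0],56],
    [[0,0,0],[0,0,0],56],
    [[0,0,0],[0,0,0],56],
    [[0,0,0],[0,0,0],56],
  ],
)

```text
clock: 18.35
eef_pos: [515.2, -239.5, 78.0]
ee_rot: [0.732, 0.681, 0.0, 0.0]
ft_force: [0.3, -0.0, -7.2]
grip_width: 63.2
```

Run:
```python
from h import *
for k in range(3): 
    bot.grab_frame('scene'); s=bot.get_state(); print(s['clock'],s['eef_pos'],s['ft_force'])
plan([515.1,-239.2,29],85.9,n=1)
```

```text
18.4 [ 515.29729251 -239.51523333   78.18410752] [-0.1050323   0.1608716  -7.12164018]
18.45 [ 515.29109484 -239.51191653   78.22235415] [-0.11464962 -1.01915159 -7.45308732]
18.5 [ 515.25286358 -239.52575075   78.21324567] [ 0.77284383  0.3575589  -6.85136264]
from [ 515.3 -239.5   78.2] ang 85.88 tilt 0.05 n 1
[[0.3, -0.2, 49.2], [0, 0, -0.0003]]
```

Settled and centred to within half a millimetre. Lower into the channel.

play_rows(
  series=[
    [[0.3,0,6],[0,0,0],56],
    [[0,0,6],[0,0,0],56],
    [[0,0,6],[0,0,0],56],
    [[0,0,6],[0,0,0],56],
    [[0,0,6],[0,0,0],56],
    [[0,0,0],[0,0,0],56],
    [[0,0,0],[0,0,0],56],
  ],
)

```text
clock: 19.2
eef_pos: [515.0, -239.0, 47.6]
ee_rot: [0.732, 0.681, -0.0, -0.0]
ft_force: [-0.1, 0.4, -7.1]
grip_width: 63.6
```

play_rows(
  series=[
    [[0,0,5],[0,0,0],56],
    [[0,0,5],[0,0,0],56],
    [[0,0,4],[0,0,0],56],
    [[0,0,2],[0,0,0],56],
    [[0,0,0.5],[0,0,0],56],
    [[0,0,0],[0,0,0],56],
    [[0,0,0],[0,0,0],56],
  ],
)

```text
clock: 19.9
eef_pos: [515.2, -239.1, 31.5]
ee_rot: [0.732, 0.681, 0.0, 0.0]
ft_force: [-0.3, -1.0, -7.3]
grip_width: 63.3
```

play_rows(
  series=[
    [[0,0,1],[0,0,0],56],
    [[0,0,1],[0,0,0],56],
    [[0,0,0.7],[0,0,0],56],
    [[0,0,0.7],[0,0,0],56],
    [[0,0,0],[0,0,0],56],
    [[0,0,0],[0,0,0],56],
  ],
)

```text
clock: 20.5
eef_pos: [515.1, -239.0, 27.8]
ee_rot: [0.732, 0.681, 0.0, -0.0]
ft_force: [-0.3, -0.5, -7.8]
grip_width: 63.5
```

play_rows(
  series=[
    [[0,0,0.5],[0,0,0],56],
    [[0,0,0.5],[0,0,0],56],
    [[0,0,0],[0,0,0],56],
    [[0,0,0],[0,0,0],56],
  ],
)

```text
clock: 20.9
eef_pos: [515.1, -239.1, 26.9]
ee_rot: [0.732, 0.681, 0.0, 0.0]
ft_force: [0.1, 0.1, -6.3]
grip_width: 63.0
```

play_rows(
  series=[
    [[0,0,0.4],[0,0,0],56],
    [[0,0,0],[0,0,0],56],
    [[0,0,0],[0,0,0],56],
  ],
)

```text
clock: 21.2
eef_pos: [515.1, -239.1, 26.9]
ee_rot: [0.732, 0.681, 0.0, 0.0]
ft_force: [-2.7, 0.8, -1.9]
grip_width: 63.3
```

play_rows(
  series=[
    [[0,3,0],[0,0,0],56],
    [[0,3,0],[0,0,0],56],
    [[0,3,0],[0,0,0],56],
    [[0,3,0],[0,0,0],56],
    [[0,3,0],[0,0,0],56],
    [[0,3,0],[0,0,0],56],
    [[0,1,0],[0,0,0],56],
    [[0,0,0],[0,0,0],56],
  ],
)

```text
clock: 22.0
eef_pos: [534.4, -240.7, 26.9]
ee_rot: [0.732, 0.681, 0.0, 0.0]
ft_force: [-4.0, -0.5, 1.9]
grip_width: 63.1
```

play_rows(
  series=[
    [[0,1,0],[0,0,0],56],
    [[0,1,0],[0,0,0],56],
    [[0,0.5,0],[0,0,0],56],
    [[0,0,0],[0,0,0],56],
  ],
)

```text
clock: 22.4
eef_pos: [536.6, -240.8, 26.9]
ee_rot: [0.732, 0.681, -0.0, 0.0]
ft_force: [-5.8, 0.6, 2.4]
grip_width: 63.5
```

play_rows(
  series=[
    [[0,0.5,0],[0,0,0],56],
    [[0,0.5,0],[0,0,0],56],
    [[0,0,0],[0,0,0],56],
  ],
)

```text
clock: 22.7
eef_pos: [537.5, -240.9, 26.9]
ee_rot: [0.732, 0.681, -0.0, 0.0]
ft_force: [-6.3, 0.4, 3.4]
grip_width: 63.8
```

play_rows(
  series=[
    [[0,0.5,0],[0,0,0],56],
    [[0,0.5,0],[0,0,0],56],
    [[0,0,0],[0,0,0],56],
  ],
)

```text
clock: 23.0
eef_pos: [538.0, -240.9, 26.9]
ee_rot: [0.732, 0.681, -0.0, -0.0]
ft_force: [-9.9, 1.1, 5.0]
grip_width: 63.4
```

play_rows(
  series=[
    [[0,0.7,0],[0,0,0],56],
    [[0,0.5,0],[0,0,0],56],
    [[0,0,0],[0,0,0],56],
  ],
)

```text
clock: 23.3
eef_pos: [538.1, -240.9, 27.0]
ee_rot: [0.732, 0.681, -0.001, -0.002]
ft_force: [-16.6, 3.0, 10.1]
grip_width: 63.1
```

play_rows(
  series=[
    [[0,0,0],[0,0,0],66],
    [[0,0,0],[0,0,0],74],
    [[0,0,0],[0,0,0],80],
    [[0,0,0],[0,0,0],80],
    [[0,0,0],[0,0,0],80],
  ],
)

```text
clock: 23.8
eef_pos: [540.1, -240.8, 26.6]
ee_rot: [0.732, 0.681, 0.0, 0.0]
ft_force: [-0.4, -0.5, -0.7]
grip_width: 79.5
```

Run:
```python
from h import *
s=bot.get_state(); print(s['clock'],s['eef_pos'],s['ft_force'],s['grip_width'])
i=bot.camera_info('wrist');save('wrist','t1.png')
p=proj(i,rot([520.06,-238.64,0],-4.1,sq(32,24,60,18,0)))
crop('t1.png',140,120,500,400,2,'t1c.png',p)
```

```text
23.8 [ 540.10417064 -240.82939851   26.64588846] [-0.43298917 -0.49283172 -0.69318915] 79.53415714459348
```

View pics/t1c.png

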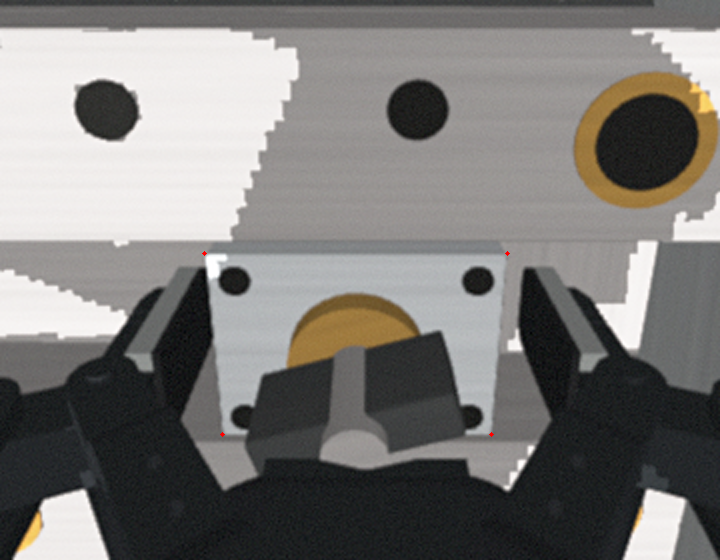

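play_rows(
  series=[
    [[0,-2,0],[0,0,0],80],
    [[0,0,-10],[0,0,0],80],
    [[0,0,-25],[0,0,0],80],
    [[0,0,-40],[0,0,0],80],
    [[0,0,-45],[0,0,0],80],
    [[20,0,-45],[0,0,0],80],
    [[20,0,-30],[0,0,0],80],
    [[0,0,0],[0,0,0],80],
  ],
)

```text
clock: 24.65
eef_pos: [542.6, -199.7, 228.8]
ee_rot: [0.731, 0.682, 0.003, 0.005]
ft_force: [0.4, -0.1, -0.5]
grip_width: 79.7
```

play_rows(
  series=[
    [[0,0,0],[0,0,0],80],
    [[0,0,0],[0,0,0],80],
    [[0,0,0],[0,0,0],80],
  ],
)

```text
clock: 24.95
eef_pos: [540.0, -201.1, 219.8]
ee_rot: [0.732, 0.681, -0.001, -0.001]
ft_force: [0.6, 0.1, -0.4]
grip_width: 79.9
```

Run:
```python
from h import *
s=bot.get_state(); print(s['clock'],s['eef_pos'],s['ft_force'],s['grip_width'])
i=bot.camera_info('wrist');save('wrist','u1.png')
p=proj(i,rot([520.06,-238.64,0],-4.1,sq(32,24,60,18,0)+sq(0,26.5,26,50)+sq(100,70.5,60)))
crop('u1.png',220,120,460,300,3.3,'u1c.png',p)
save('top','top1.png')
```

```text
24.95 [ 539.95096072 -201.07942974  219.78979823] [ 0.57643426  0.08669978 -0.42462254] 79.93845292703173
```

View pics/u1c.png

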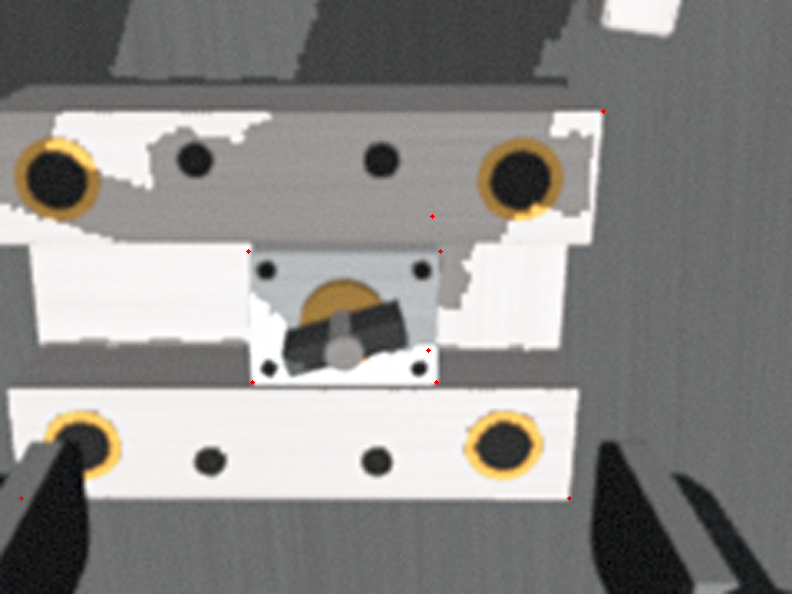

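View pics/top1.png

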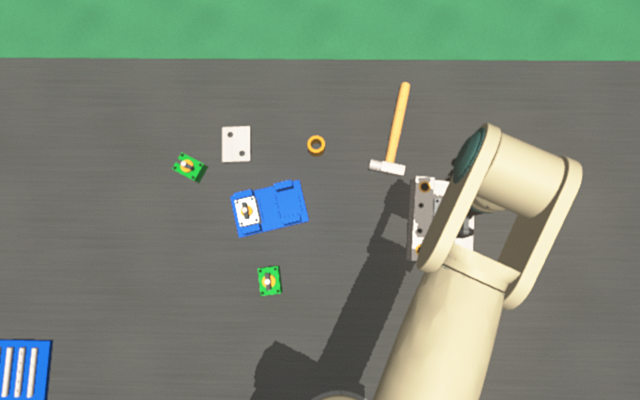

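Run:
```python
from h import *
print(bot.finish_job())
```

```text
the job is handed in; nothing more can be done
None
```

The free insert is in the mould channel up against the low stop, and the rubbing one is still in its nest. I handed the job in at about 25 s on the clock.

- **Finding the free one:** I flicked both drive bars. The insert at the tray's y = −50 nest kept turning with the finger clear (about 15° per 0.1 s). The other, at y = +50, turned about 90° under the finger and was at rest when next seen. My frames right after that second flick had its bar hidden. So I know it was still 1.5 s later, but I did not see it stop.
- **Moving it:** I lifted the free insert by its long sides and set it down lightly on clear bench. I then took it again by its ends and lowered it into the channel until the floor took its weight. Sliding it to the stop ended at x = 538.1, where 538.0 was expected, with 16.6 N at the stop.
- **Last checks:** After release the wrist force was near zero. The wrist picture showed the block flush in the channel, within about 0.5 mm of the target of 18 mm from the mould's centre. The top picture showed the hammer, bush, plate and green look-alikes where they started, and the gripper was clear of everything.

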